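# Tuck the battery box cover under its lip

## Robot

A 6-joint arm with a two-finger parallel gripper is mounted at the origin on a cart in front of the work surface, level with it; the furniture and walls round the work are solid. World frame = base frame: x ahead of the robot, y to its left, z up, the work surface at z = 0. Lengths are in mm, angles in degrees, forces in N, time in s.
With the tool pointing down it reaches from about 350 to 850 mm from the base axis. Payload 8.1 kg.
Tool frame: the origin (TCP) lies midway between the tips of the shut fingers; the grasp point (between the pads) lies 19 mm behind it; z points along the fingers, y is the line along which they close (so a half turn about z gives the same grasp; the last joint's range is limited). The gripper opens to 85 mm and grips with 20 to 120 N. Pads are 22 mm wide; open, the fingers measure 114 mm over their backs; the gripper's body (76 mm by 85 mm) begins 54 mm behind the grasp point. The pads swing forward as they close: fully open they stand 13 mm farther back than shut.
Start: joints at [69.878, 7.471, 85.268, -0, 87.261, -4.893], TCP at [157.587, 578.94, 206.392] pointing down, gripper open.
Joint ranges: [-169.43, 169.43], [-51.17, 129.36], [1.28, 143.12], [-76.62, 256.62], [0, 156.53], [-152.29, 152.29]. Speed limits (degrees/s): [136.94, 136.94, 159.86, 180, 180, 180].

## Interface

Orientations are given as [roll, pitch, yaw] about the fixed x, y, z axes, in that order (R = Rz(yaw) Ry(pitch) Rx(roll)).
In Python, from bench import sense, snapshot, camera_params, hand_in, masks_of, pinpoint gives the robot as it stands.
- The arm moves only by the tool step_arm, never from a script. Its argument "targets" is a list of rows, each an object with "angular": the turn, a rotation vector about the tool's x, y, z scaled (see below), a list of three; "dp": the shift along the tool's x, y, z scaled (see below), a list of three; "fingers": the closure, from 0 (fully open) to 1 (shut). A call has exactly 8 rows; each row is the pose to reach, as a shift and turn from the pose commanded when the call began, along the tool's axes at that moment, turning the shorter way round; what a row does not reach only later rows make up. The controller multiplies each number of a shift by 0.2 m and each number of a turn by 180 degrees. A row lasts 1/8 s, in which the tool goes at most 62.5 mm and 10.7 degrees, less where a joint would pass 70% of its speed; a pose out of reach is approached as far as the arm can. A call with a number of a shift or a turn outside -1 to 1 is refused whole. A call with a gripper value outside its range is refused whole. The fingers move at their own pace and stop on an object; "newtons" is the grip in N (left out, the last holds). Time passes only in rows, so rows that repeat a pose let the fingers close, or fill a call up. It gives the time, the measured TCP pose, the force, the opening and the grip force at its end, in the units of the state.
- sense(): the state, without advancing time (a new reading comes with each control period).
- snapshot(name): name is "side" or "top"; returns the picture (400x640x3 uint8, blue, green, red); there is no depth.
- camera_params(name): a dict with "vfov" (degrees; the focal length in pixels is half the picture's height over the tangent of half this angle, whatever the lens; pixels are square), "cx", "cy" (the principal point, pixels), "D" ([k1, k2, p1, p2, k3] as OpenCV has them; the pictures are not rectified), "R" (3x3) and "t" (3): a world point X has camera coordinates R X + t. Camera axes: x right, y down, z forward; pixel columns grow to the right and rows downward; lengths in mm; the calibration is good to about 2 mm. A picture is of the moment at which its call begins. camera_params takes no time and is no camera call.
- hand_in(): hands the job in; it is judged then, once.
Trained networks look in the newest picture that a camera, given by its name, has taken for a name from the list of things; names that differ only in an ending like _2 or _b are one class to them, and where a whole thing is asked for, a point or a joint stands for the part that bears it (a point fixed in the world has none). Each returns a list of dicts, best first, with "conf" (0 to 1); they miss things now and then, are a little off and sometimes report something else, mostly with a low value. They report only what shows in the picture. A call takes as long as a camera call.
- masks_of(camera, label): "pixels" (400x640 bool, what is visible of it) and "at" ([column, row] in pixels, amid what is visible of it).
- pinpoint(camera, label): "at" ([column, row] in pixels: a listed point, or the origin of a listed thing).
The state is a dict: "time": time; "joint_pos": joint angles; "qd": joint speeds; "joint_efforts": joint torques, N m; "tool_pos": TCP position; "tcp_rot": TCP orientation; "ft_force": force on the tool from outside, world axes, zero at the start; "wrist_torque": the same for the moment, N m; "finger_gap": finger opening in mm; "grip_force": force on a finger pad.
Only numpy, scipy, OpenCV 4.12 (cv2) and the standard library are available. Lean on these libraries where they do the work, as an engineer would, in place of code of your own. Each camera call takes 0.05 s, during which the arm holds its last target. There are 200 camera calls.

## Task

Close the battery box on the bench with the fingertips alone: push its sprung orange cover over and down flat, then, keeping it pressed down, push it fully home by the black thumb ramp so that its free edge is tucked beneath the black lip and it stays shut when you let go and move clear. Only push the cover from its outside; do not grip it or reach under it, and do not grip, lift or shift the thread spool, the tape roll or the tape measure.

Things in the scene. Friction and masses are not known exactly. Their poses are not given: they have to be found in the camera images.
- battery_box: Open grey box, three battery cells inside, fixed to the bench, 130 x 101 mm, side walls 36.5 mm high; 4 mm thick screw flanges reach y = +-68 mm. Origin: centre of the underside, on the bench. x points from the hinge end (-65 mm) to the lip end (+65 mm), z up. Two hinge cheeks, 34 mm long in x, rise to z = 46.5 mm at x = -48, y = +-48.5 mm.
- cover (a joint): Hinge angle of the orange cover, rad: 0 flat on the box, 1.57 upright, more leaning outward. A plate 88 mm wide (y), 3 mm thick, free edge 102 mm from the hinge axis; flat, its top is at z = 40 mm. A spring (0.08 N m/rad, rest about 1.25 rad, slight friction) lifts it from flat unless its edge is beneath the lip; tucked, it rests up against the lip at about 0.05 rad.
- cover_slide (a joint): How far cover and hinge pin have slid in their slots towards the lip (box +x), m: 0 back, 0.016 fully home (end stop). About 4 N of friction holds it. Below about 0.005 the cover's edge passes down clear of the lip; from 0.006 on the edge lies in line with the lip; at 0.016 it is 10 mm under it.
- ramp_foot (a point): Foot of the thumb ramp's steep face, on the cover's outer (top) face, mid-width, 62 mm from the hinge axis. The black ramp is 60 mm wide (y); its steep face looks to the hinge and stands 8 mm proud; it slopes down to 83 mm from the axis. A fingertip pressed on the cover between hinge and ramp can push it. Axes turn with the cover: x to the free edge, z out of the outer face.
- cover_edge (a point): Middle of the cover's free edge, on its outer face, 102 mm from the hinge axis.
- lip_edge (a point): Middle of the inner lower edge of the black lip, under which the cover's edge must go. The lip spans the box's width and overhangs inward from box x = +65 to +50 mm, underside at z = 44.5 mm, top at z = 49 mm; a wall closes it at x = 60 mm.
- cover_inside: White inner face of the cover (faces down into the box when closed), 92 x 82 mm; not to be pressed by the fingers.
- thread_spool: Orange thread spool standing upright, 43 mm across, 47 mm high, loose bystander; origin at the centre of its underside.
- tape_roll: Yellow roll of tape lying flat, 56 mm across, 22 mm high, loose bystander; origin at the centre of its underside.
- tape_measure: Yellow and black tape measure, 62 x 75 x 73 mm, loose bystander; origin at the centre of its underside.
- hinge_mid (a point): Middle of the hinge axis, which runs along box y at z = 38.5 mm and box x = -58 mm + cover_slide.

How it is judged (in metres and radians):
At the end, for the whole second after the job is handed in: The cover lies flat (hinge below 0.075 rad), slid at least 12 of its 16 mm towards the lip so that its edge is beneath it, at rest and let go; spool, tape roll and tape measure are within 20 mm of where they stood (value of joint cover below 0.075 rad and value of joint cover_slide above 0.012 m and velocity of joint cover between -0.05 and 0.05 rad/s and distance of each of thread_spool, tape_roll, tape_measure from where it was at the start of the episode below 0.02 m); the robot touches nothing.
It fails at once if a finger presses on the inner face of the cover, as in gripping it (over 2 N) (contact force between the fingers and cover_inside above 2 N).
It fails at once if the thread spool, tape roll or tape measure is shifted by more than 20 mm or lifted by more than 10 mm (distance of any of thread_spool, tape_roll, tape_measure from where it was at the start of the episode above 0.02 m or height (world z) of any of thread_spool, tape_roll, tape_measure above 0.01 m).
It also fails if it takes over 35 s, if anything falls off the work surface, if the arm or the gripper's body presses on something with over 40 N, if the wrist force passes 120 N, or if a joint passes its speed limit or range.

## Working session

There is one attempt and no reset: what is moved stays moved. The work goes in short steps, Python scripts to look and compute and a tool call to move; the robot and the scene stay as the last step left them, time stands still between calls to the robot, and variables do not carry over. Pictures are saved under pics/ and viewed, at most 10 in all, crops included, and the job is handed in when it is done.

Besides the shell and the picture viewer there is one more tool, called after "Request:" as name(argument=value, ...) on one line, values as JSON. step_arm: Moves the arm, as the interface text tells. Its arguments: {"type":"object","properties":{"targets":{"type":"array","items":{"type":"object","properties":{"angular":{"type":"array","items":{"type":"number","minimum":-1,"maximum":1}},"dp":{"type":"array","items":{"type":"number","minimum":-1,"maximum":1}},"fingers":{"type":"number"}}}},"newtons":{"type":"number"}},"required":["targets"]}

```bash
mkdir -p pics; cat > h.py <<'E'
import numpy as np, cv2
from bench import *
def cam(n):
    p=camera_params(n); f=200/np.tan(np.radians(p['vfov']/2))
    return np.array([[f,0,p['cx']],[0,f,p['cy']],[0,0,1.]]),np.array(p['D'],float),np.array(p['R'],float),np.array(p['t'],float).ravel()
def ray(n,px):
    K,D,R,t=cam(n); u=cv2.undistortPoints(np.array([[px]],float),K,D)[0,0]
    d=R.T@np.array([u[0],u[1],1]); return -R.T@t,d/np.linalg.norm(d)
def onz(n,px,z):
    o,d=ray(n,px); return o+d*(z-o[2])/d[2]
def tri(a,b):
    (o1,d1),(o2,d2)=ray('side',a),ray('top',b)
    A=np.stack([d1,-d2],1); s=np.linalg.lstsq(A,o2-o1,rcond=None)[0]
    p,q=o1+s[0]*d1,o2+s[1]*d2; return (p+q)/2,np.linalg.norm(p-q)
def proj(n,X):
    K,D,R,t=cam(n); return cv2.projectPoints(np.array(X,float).reshape(-1,1,3),cv2.Rodrigues(R)[0],t,K,D)[0].reshape(-1,2)
E
python3 - <<'E'
from h import *
np.set_printoptions(precision=1,suppress=True)
for n in('side','top'): cv2.imwrite(f'pics/{n}0.png',snapshot(n)); 
print(sense())
for l in ['battery_box','hinge_mid','lip_edge','cover_edge','ramp_foot','thread_spool','tape_roll','tape_measure']:
    r={n:pinpoint(n,l) for n in('side','top')}
    for n in r: print(l,n,[(np.round(x['at'],1),round(x['conf'],2)) for x in r[n][:2]])
    if r['side'] and r['top']: print('   ',*tri(r['side'][0]['at'],r['top'][0]['at']))
for n in('side','top'): o,d=ray(n,[320,200]);print(n,o,d)
E
```

```text
{'time': 0.1, 'joint_pos': array([69.9,  7.5, 85.3, -0. , 87.3, -4.9]), 'qd': array([-0.1, -0.1, -0.1, -0.1, -0. ,  0.1]), 'joint_efforts': array([  0. , -57.1, -50.2,  -0. ,   0. ,   0. ]), 'tool_pos': array([157.4, 578.4, 205.4]), 'tcp_rot': array([-179.9,   -0. ,  164.8]), 'ft_force': array([-0.1, -0.2,  0.7]), 'wrist_torque': array([ 0. ,  0. , -0.1]), 'grip_force': 0.0, 'finger_gap': 85.50220818533221}
battery_box side [(array([337.9, 249.5]), 0.73)]
battery_box top [(array([360. , 195.9]), 0.73), (array([202.4, 254.8]), 0.54)]
    [551.6 -64.6   3.7] 0.6977999045589655
hinge_mid side [(array([311.5, 236.1]), 0.56)]
hinge_mid top [(array([362.1, 221.4]), 0.62)]
    [496.6 -63.5  44. ] 0.15054440871104283
lip_edge side [(array([362., 228.]), 0.65)]
lip_edge top [(array([363. , 167.9]), 0.89), (array([240.7, 193.5]), 0.63)]
    [602.2 -67.5  46.2] 0.22024415221807883
cover_edge side [(array([329.4, 194.1]), 0.87)]
cover_edge top [(array([367.7, 198.1]), 0.85)]
    [533.1 -65.6 129.1] 1.653104357509927
ramp_foot side [(array([321.7, 209.1]), 0.81)]
ramp_foot top [(array([362.2, 208. ]), 0.86)]
    [519.  -59.   96.9] 0.16651610736248015
thread_spool side [(array([407.3, 266.9]), 0.87)]
thread_spool top [(array([407.6, 147.5]), 0.6)]
    [ 652.6 -166.8    3.9] 2.4931069263476537
tape_roll side [(array([251.4, 199.7]), 0.79), (array([337.6, 248.2]), 0.15)]
tape_roll top [(array([205.2, 255.4]), 0.95)]
    [430.  257.2  -2.4] 6.824398921498191
tape_measure side [(array([304.4, 203.8]), 0.85)]
tape_measure top [(array([237.2, 193. ]), 0.79)]
    [558.6 191.6  -4.4] 7.001401299821126
side [ 303.9 -704.2  414.9] [ 0.3  0.9 -0.4]
top [457.2  21.5 889. ] [ 0.1 -0.  -1. ]
```

View pics/side0.png

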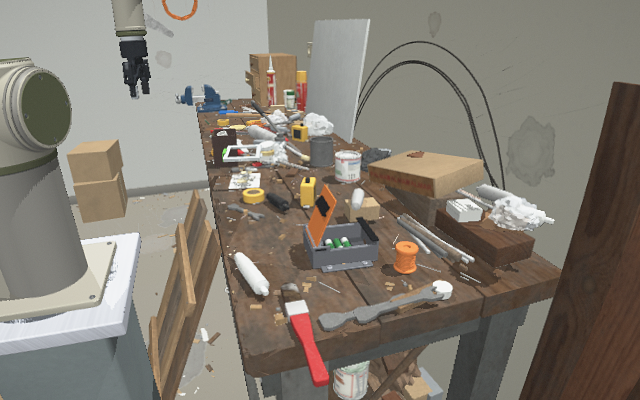

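View pics/top0.png

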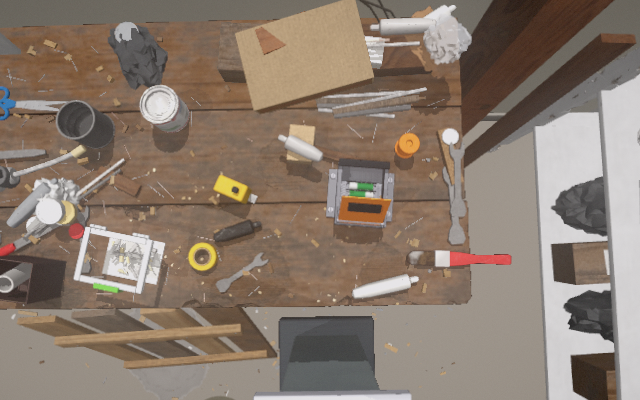

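Request:
step_arm(targets=[{"dp": [-0.12, -0.14, 0], "angular": [0, 0, 0], "fingers": 1}, {"dp": [-0.24, -0.28, 0], "angular": [0, 0, 0], "fingers": 1}, {"dp": [-0.36, -0.42, 0], "angular": [0, 0, 0], "fingers": 1}, {"dp": [-0.48, -0.56, 0], "angular": [0, 0, 0], "fingers": 1}, {"dp": [-0.6, -0.7, 0], "angular": [0, 0, 0], "fingers": 1}, {"dp": [-0.7, -0.8, 0], "angular": [0, 0, 0], "fingers": 1}, {"dp": [-0.78, -0.9, 0], "angular": [0, 0, 0], "fingers": 1}, {"dp": [-0.78, -0.9, 0], "angular": [0, 0, 0], "fingers": 1}], newtons=40)

```text
time: 1.9
tool_pos: [261.5, 363.4, 206.6]
tcp_rot: [180.0, 0.0, 164.6]
ft_force: [-0.3, 0.4, 0.9]
finger_gap: 0.5
grip_force: 0.0
```

Request:
step_arm(targets=[{"dp": [-0.12, -0.14, 0], "angular": [0, 0, 0], "fingers": 1}, {"dp": [-0.24, -0.28, 0], "angular": [0, 0, 0], "fingers": 1}, {"dp": [-0.36, -0.42, 0], "angular": [0, 0, 0], "fingers": 1}, {"dp": [-0.48, -0.56, 0], "angular": [0, 0, 0], "fingers": 1}, {"dp": [-0.6, -0.7, 0], "angular": [0, 0, 0], "fingers": 1}, {"dp": [-0.7, -0.8, 0], "angular": [0, 0, 0], "fingers": 1}, {"dp": [-0.78, -0.9, 0], "angular": [0, 0, 0], "fingers": 1}, {"dp": [-0.78, -0.9, 0], "angular": [0, 0, 0], "fingers": 1}])

```text
time: 2.9
tool_pos: [364.7, 149.2, 206.5]
tcp_rot: [180.0, 0.0, 164.6]
ft_force: [-0.1, -0.5, -0.8]
finger_gap: -0.2
grip_force: 0.0
```

Request:
step_arm(targets=[{"dp": [-0.12, -0.14, 0], "angular": [0, 0, -0.01], "fingers": 1}, {"dp": [-0.24, -0.28, 0], "angular": [0, 0, -0.02], "fingers": 1}, {"dp": [-0.36, -0.42, 0], "angular": [0, 0, -0.03], "fingers": 1}, {"dp": [-0.48, -0.56, 0], "angular": [0, 0, -0.04], "fingers": 1}, {"dp": [-0.6, -0.7, 0], "angular": [0, 0, -0.05], "fingers": 1}, {"dp": [-0.7, -0.8, 0], "angular": [0, 0, -0.065], "fingers": 1}, {"dp": [-0.78, -0.9, 0], "angular": [0, 0, -0.076], "fingers": 1}, {"dp": [-0.78, -0.9, 0], "angular": [0, 0, -0.076], "fingers": 1}])

```text
time: 3.9
tool_pos: [467.9, -64.9, 206.2]
tcp_rot: [180.0, -0.0, 178.4]
ft_force: [-0.1, -0.3, -0.6]
finger_gap: 0.1
grip_force: 0.0
```

Request:
step_arm(targets=[{"dp": [0, 0, 0.12], "angular": [0, 0, 0], "fingers": 1}, {"dp": [0, 0, 0.24], "angular": [0, 0, 0], "fingers": 1}, {"dp": [0, 0, 0.36], "angular": [0, 0, 0], "fingers": 1}, {"dp": [0, 0, 0.48], "angular": [0, 0, 0], "fingers": 1}, {"dp": [0, 0, 0.57], "angular": [0, 0, 0], "fingers": 1}, {"dp": [0, 0, 0.63], "angular": [0, 0, 0], "fingers": 1}, {"dp": [0, 0, 0.63], "angular": [0, 0, 0], "fingers": 1}, {"dp": [0, 0, 0.63], "angular": [0, 0, 0], "fingers": 1}])

```text
time: 4.9
tool_pos: [467.9, -65.1, 81.3]
tcp_rot: [-180.0, 0.1, 178.4]
ft_force: [0.8, -0.5, 0.1]
finger_gap: -0.1
grip_force: 0.0
```

```bash
python3 - <<'E'
from h import *
np.set_printoptions(precision=1,suppress=True)
im=snapshot('side'); t=snapshot('top'); a=cv2.resize(im[150:290,250:440],(760,560),interpolation=cv2.INTER_CUBIC)
cv2.imwrite('pics/s1.png',a)
for l in ['battery_box','hinge_mid','lip_edge','cover_edge','ramp_foot']:
    r={n:pinpoint(n,l) for n in('side','top')}
    if r['side'] and r['top']: print(l,*tri(r['side'][0]['at'],r['top'][0]['at']),r['side'][0]['conf'],r['top'][0]['conf'])
s=sense(); print(s['tool_pos'],s['time'],proj('side',s['tool_pos']))
E
```

```text
lip_edge [600.5 -69.9  42.6] 10.789367662269054 0.58 0.58
[467.3 -65.   80.4] 5.5 [[296.7 222. ]]
```

View pics/s1.png

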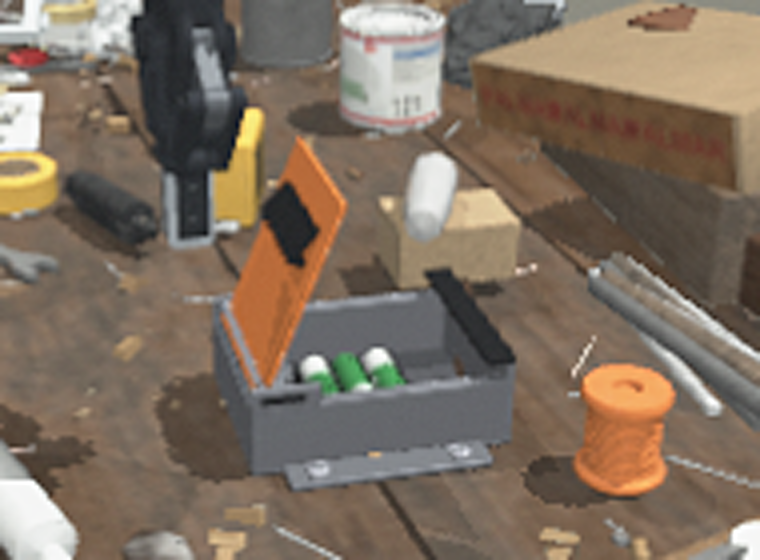

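Request:
step_arm(targets=[{"dp": [-0.07, 0, 0.01], "angular": [0, 0, 0], "fingers": 1}, {"dp": [-0.145, 0, 0.015], "angular": [0, 0, 0], "fingers": 1}, {"dp": [-0.175, 0, 0.025], "angular": [0, 0, 0], "fingers": 1}, {"dp": [-0.202, 0, 0.041], "angular": [0, 0, 0], "fingers": 1}, {"dp": [-0.225, 0, 0.06], "angular": [0, 0, 0], "fingers": 1}, {"dp": [-0.247, 0, 0.085], "angular": [0, 0, 0], "fingers": 1}, {"dp": [-0.262, 0, 0.112], "angular": [0, 0, 0], "fingers": 1}, {"dp": [-0.276, 0, 0.14], "angular": [0, 0, 0], "fingers": 1}])

```text
time: 6.5
tool_pos: [522.5, -66.5, 51.9]
tcp_rot: [180.0, -0.0, 178.4]
ft_force: [-0.6, 0.2, 0.4]
finger_gap: 0.2
grip_force: 0.2
```

```bash
python3 - <<'E'
from h import *
np.set_printoptions(precision=1,suppress=True)
im=snapshot('side'); a=cv2.resize(im[170:280,270:420],(750,550),interpolation=cv2.INTER_CUBIC)
cv2.imwrite('pics/s2.png',a)
s=sense(); print(s['tool_pos'],s['time'],s['ft_force'])
E
```

```text
[522.2 -66.4  51.1] 6.55 [-0.8  0.3 -0.5]
```

View pics/s2.png

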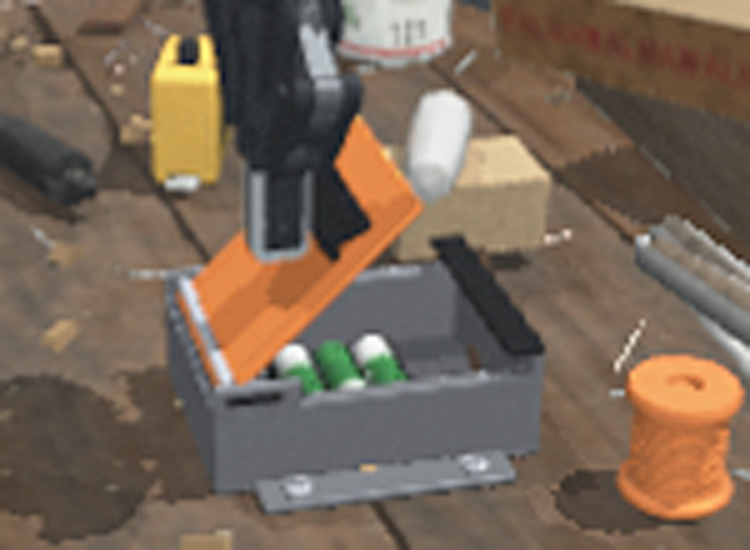

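```bash
python3 - <<'E'
from h import *
np.set_printoptions(precision=0,suppress=True)
c=lambda p:(proj('side',p)-[270,170])*5
for th in(.2,.3,.4,.5,.6,.7,.8):
    r=102;print(th,c([494.5+r*np.cos(th),-108,38.5+r*np.sin(th)]),'ramp foot near',c([494.5+62*np.cos(th),-96,38.5+62*np.sin(th)]))
print('tip',c([[522,-66,51.5],[533,-81,51.5],[511,-81,51.5]]),'lip near end',c([602.5,-115,49]),'hinge near',c([494.5,-108,38.5]))
E
```

```text
0.2 [[486. 311.]] ramp foot near [[378. 330.]]
0.3 [[481. 289.]] ramp foot near [[375. 317.]]
0.4 [[474. 268.]] ramp foot near [[370. 305.]]
0.5 [[464. 248.]] ramp foot near [[364. 293.]]
0.6 [[452. 229.]] ramp foot near [[356. 282.]]
0.7 [[438. 211.]] ramp foot near [[347. 271.]]
0.8 [[421. 196.]] ramp foot near [[337. 262.]]
tip [[271. 307.]
 [311. 320.]
 [257. 329.]] lip near end [[511. 338.]] hinge near [[237. 399.]]
```

Request:
step_arm(targets=[{"dp": [0, 0, 0.015], "angular": [0, 0, 0], "fingers": 1}, {"dp": [0, 0, 0.03], "angular": [0, 0, 0], "fingers": 1}, {"dp": [0, 0, 0.045], "angular": [0, 0, 0], "fingers": 1}, {"dp": [0, 0, 0.06], "angular": [0, 0, 0], "fingers": 1}, {"dp": [0, 0, 0.075], "angular": [0, 0, 0], "fingers": 1}, {"dp": [0, 0, 0.09], "angular": [0, 0, 0], "fingers": 1}, {"dp": [0, 0, 0.1], "angular": [0, 0, 0], "fingers": 1}, {"dp": [0, 0, 0.1], "angular": [0, 0, 0], "fingers": 1}])

```text
time: 7.55
tool_pos: [522.3, -66.5, 32.2]
tcp_rot: [180.0, -0.0, 178.5]
ft_force: [0.7, -0.8, -0.3]
finger_gap: -0.2
grip_force: 0.1
```

```bash
python3 - <<'E'
from h import *
np.set_printoptions(precision=1,suppress=True)
im=snapshot('side'); a=cv2.resize(im[170:280,270:420],(750,550),interpolation=cv2.INTER_CUBIC)
cv2.imwrite('pics/s3.png',a)
s=sense(); print(s['tool_pos'],s['time'],s['ft_force'],s['finger_gap'])
E
```

```text
[522.3 -66.5  32.2] 7.6 [ 0.2 -0.2  0.6] -0.2115986219345669
```

View pics/s3.png

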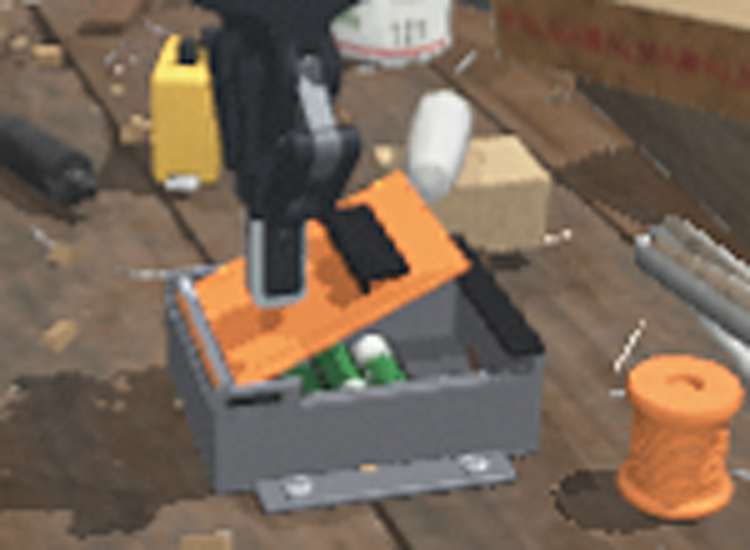

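Request:
step_arm(targets=[{"dp": [0, 0, 0.015], "angular": [0, 0, 0], "fingers": 1}, {"dp": [0, 0, 0.03], "angular": [0, 0, 0], "fingers": 1}, {"dp": [0, 0, 0.045], "angular": [0, 0, 0], "fingers": 1}, {"dp": [0, 0, 0.055], "angular": [0, 0, 0], "fingers": 1}, {"dp": [0, 0, 0.065], "angular": [0, 0, 0], "fingers": 1}, {"dp": [0, 0, 0.07], "angular": [0, 0, 0], "fingers": 1}, {"dp": [0, 0, 0.07], "angular": [0, 0, 0], "fingers": 1}, {"dp": [0, 0, 0.07], "angular": [0, 0, 0], "fingers": 1}])

```text
time: 8.6
tool_pos: [522.4, -66.5, 18.3]
tcp_rot: [180.0, -0.0, 178.4]
ft_force: [0.6, -0.5, 1.9]
finger_gap: 0.1
grip_force: 0.7
```

```bash
python3 - <<'E'
from h import *
np.set_printoptions(precision=1,suppress=True)
im=snapshot('side'); a=cv2.resize(im[170:280,270:420],(750,550),interpolation=cv2.INTER_CUBIC)
cv2.imwrite('pics/s4.png',a)
for _ in range(3): snapshot('side');s=sense(); print(s['tool_pos'],s['time'],s['ft_force'],s['wrist_torque'])
E
```

```text
[522.3 -66.5  18.3] 8.7 [ 0.6 -0.4  1.2] [-0.  -0.2 -0. ]
[522.4 -66.5  18.3] 8.75 [-0.1  0.5  1.4] [-0.  -0.1  0. ]
[522.3 -66.5  18.3] 8.8 [0.9 0.5 1.4] [-0.  -0.1  0. ]
```

View pics/s4.png

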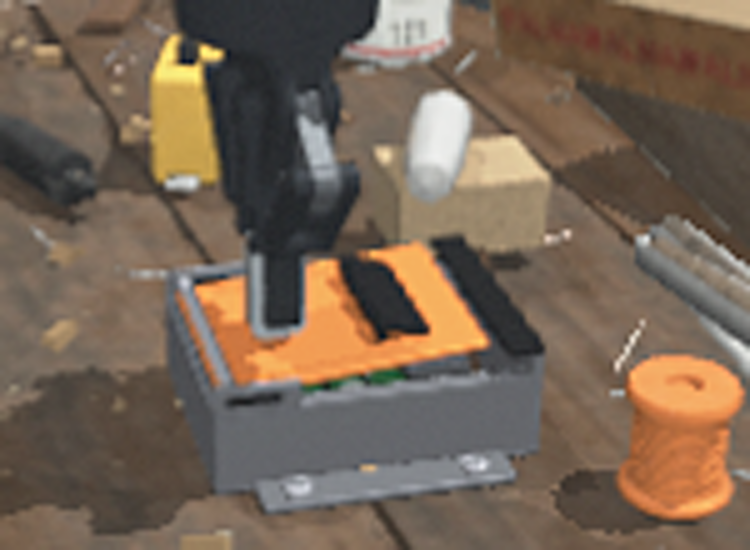

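Request:
step_arm(targets=[{"dp": [0, 0, 0.005], "angular": [0, 0, 0], "fingers": 1}, {"dp": [0, 0, 0.01], "angular": [0, 0, 0], "fingers": 1}, {"dp": [0, 0, 0.015], "angular": [0, 0, 0], "fingers": 1}, {"dp": [0, 0, 0.018], "angular": [0, 0, 0], "fingers": 1}, {"dp": [0, 0, 0.02], "angular": [0, 0, 0], "fingers": 1}, {"dp": [0, 0, 0.02], "angular": [0, 0, 0], "fingers": 1}, {"dp": [0, 0, 0.02], "angular": [0, 0, 0], "fingers": 1}, {"dp": [0, 0, 0.02], "angular": [0, 0, 0], "fingers": 1}])

```text
time: 9.8
tool_pos: [522.7, -66.5, 14.9]
tcp_rot: [-180.0, 0.0, 178.5]
ft_force: [-1.7, 0.3, 6.7]
finger_gap: 0.3
grip_force: 3.4
```

Request:
step_arm(targets=[{"dp": [-0.02, 0, 0.002], "angular": [0, 0, 0], "fingers": 1}, {"dp": [-0.04, 0, 0.002], "angular": [0, 0, 0], "fingers": 1}, {"dp": [-0.06, 0, 0.002], "angular": [0, 0, 0], "fingers": 1}, {"dp": [-0.08, 0, 0.002], "angular": [0, 0, 0], "fingers": 1}, {"dp": [-0.1, 0, 0.002], "angular": [0, 0, 0], "fingers": 1}, {"dp": [-0.12, 0, 0.002], "angular": [0, 0, 0], "fingers": 1}, {"dp": [-0.13, 0, 0.002], "angular": [0, 0, 0], "fingers": 1}, {"dp": [-0.13, 0, 0.002], "angular": [0, 0, 0], "fingers": 1}])

```text
time: 10.8
tool_pos: [547.5, -67.4, 14.4]
tcp_rot: [-180.0, -0.1, 178.5]
ft_force: [-7.6, -0.1, 12.0]
finger_gap: -0.2
grip_force: 6.1
```

```bash
python3 - <<'E'
from h import *
np.set_printoptions(precision=1,suppress=True)
im=snapshot('side'); a=cv2.resize(im[170:280,270:420],(750,550),interpolation=cv2.INTER_CUBIC)
cv2.imwrite('pics/s5.png',a)
s=sense(); print(s['tool_pos'],s['time'],s['ft_force'],s['wrist_torque'])
E
```

```text
[547.5 -67.4  14.4] 10.85 [-6.4  0.  12.1] [-0.1  1.3  0.1]
```

View pics/s5.png

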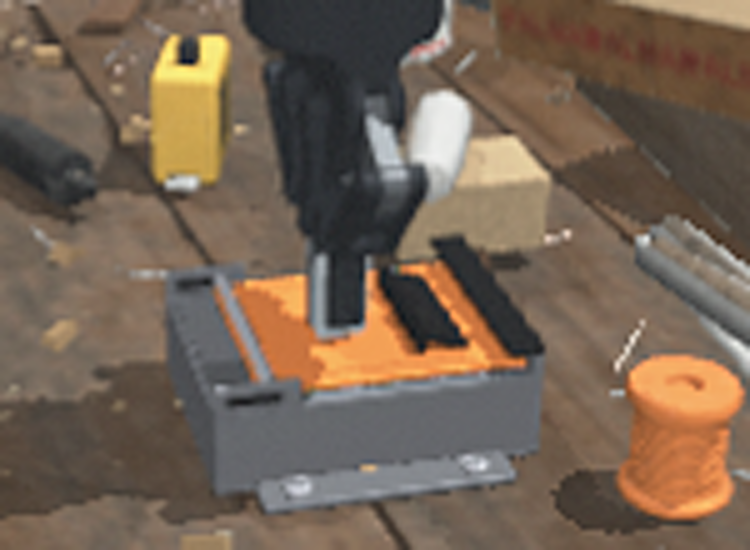

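Request:
step_arm(targets=[{"dp": [-0.01, 0, 0], "angular": [0, 0, 0], "fingers": 1}, {"dp": [-0.02, 0, 0], "angular": [0, 0, 0], "fingers": 1}, {"dp": [-0.03, 0, 0], "angular": [0, 0, 0], "fingers": 1}, {"dp": [-0.04, 0, 0], "angular": [0, 0, 0], "fingers": 1}, {"dp": [-0.05, 0, 0], "angular": [0, 0, 0], "fingers": 1}, {"dp": [-0.06, 0, 0], "angular": [0, 0, 0], "fingers": 1}, {"dp": [-0.065, 0, 0], "angular": [0, 0, 0], "fingers": 1}, {"dp": [-0.065, 0, 0], "angular": [0, 0, 0], "fingers": 1}])

```text
time: 11.85
tool_pos: [560.4, -67.6, 14.2]
tcp_rot: [-180.0, -0.1, 178.5]
ft_force: [-6.1, 0.7, 10.7]
finger_gap: 0.1
grip_force: 5.1
```

Request:
step_arm(targets=[{"dp": [-0.005, 0, 0], "angular": [0, 0, 0], "fingers": 1}, {"dp": [-0.01, 0, 0], "angular": [0, 0, 0], "fingers": 1}, {"dp": [-0.015, 0, 0], "angular": [0, 0, 0], "fingers": 1}, {"dp": [-0.02, 0, 0], "angular": [0, 0, 0], "fingers": 1}, {"dp": [-0.02, 0, 0], "angular": [0, 0, 0], "fingers": 1}, {"dp": [-0.02, 0, 0], "angular": [0, 0, 0], "fingers": 1}, {"dp": [-0.02, 0, 0], "angular": [0, 0, 0], "fingers": 1}, {"dp": [-0.02, 0, 0], "angular": [0, 0, 0], "fingers": 1}])

```text
time: 12.85
tool_pos: [562.2, -67.5, 13.5]
tcp_rot: [180.0, -0.4, 178.5]
ft_force: [-14.3, 0.2, 14.4]
finger_gap: -0.2
grip_force: 10.7
```

```bash
python3 - <<'E'
from h import *
np.set_printoptions(precision=1,suppress=True)
im=snapshot('side'); a=cv2.resize(im[170:280,270:420],(750,550),interpolation=cv2.INTER_CUBIC)
cv2.imwrite('pics/s6.png',a)
s=sense(); print(s['tool_pos'],s['time'],s['ft_force'],s['wrist_torque'])
E
```

```text
[562.2 -67.5  13.6] 12.9 [-14.1  -0.2  14.5] [ 0.1  2.6 -0. ]
```

View pics/s6.png

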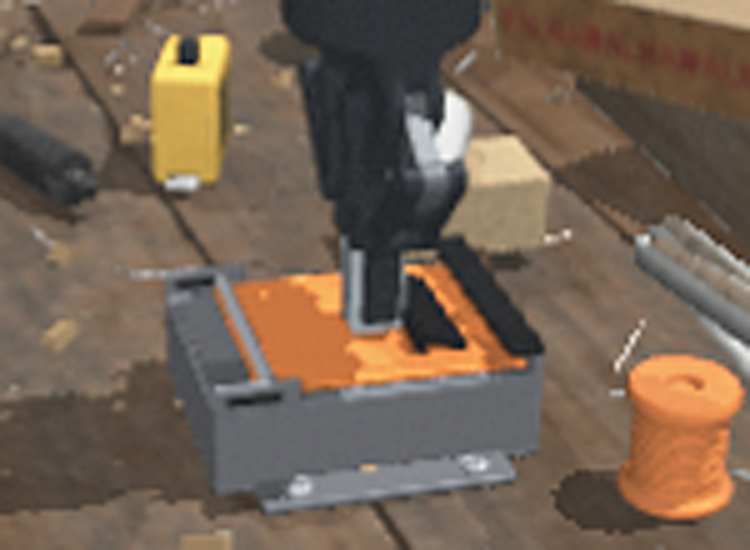

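Request:
step_arm(targets=[{"dp": [-0.005, 0, 0], "angular": [0, 0, 0], "fingers": 1}, {"dp": [-0.01, 0, 0], "angular": [0, 0, 0], "fingers": 1}, {"dp": [-0.015, 0, 0], "angular": [0, 0, 0], "fingers": 1}, {"dp": [-0.015, 0, 0], "angular": [0, 0, 0], "fingers": 1}, {"dp": [-0.015, 0, 0], "angular": [0, 0, 0], "fingers": 1}, {"dp": [-0.015, 0, 0], "angular": [0, 0, 0], "fingers": 1}, {"dp": [-0.015, 0, 0], "angular": [0, 0, 0], "fingers": 1}, {"dp": [-0.015, 0, 0], "angular": [0, 0, 0], "fingers": 1}])

```text
time: 13.9
tool_pos: [562.4, -67.4, 12.8]
tcp_rot: [180.0, -0.7, 178.5]
ft_force: [-25.7, 0.8, 21.9]
finger_gap: 0.3
grip_force: 17.3
```

Request:
step_arm(targets=[{"dp": [0.01, 0, 0], "angular": [0, 0, 0], "fingers": 1}, {"dp": [0.015, 0, -0.01], "angular": [0, 0, 0], "fingers": 1}, {"dp": [0.015, 0, -0.02], "angular": [0, 0, 0], "fingers": 1}, {"dp": [0.015, 0, -0.04], "angular": [0, 0, 0], "fingers": 1}, {"dp": [0.02, 0, -0.1], "angular": [0, 0, 0], "fingers": 1}, {"dp": [0.02, 0, -0.25], "angular": [0, 0, 0], "fingers": 1}, {"dp": [0.02, 0, -0.5], "angular": [0, 0, 0], "fingers": 1}, {"dp": [0.02, 0, -0.7], "angular": [0, 0, 0], "fingers": 1}])

```text
time: 14.9
tool_pos: [565.1, -67.8, 156.9]
tcp_rot: [-180.0, 0.1, 178.5]
ft_force: [0.0, 0.2, 0.1]
finger_gap: 0.2
grip_force: 0.0
```

Request:
step_arm(targets=[{"dp": [0.2, 0, 0], "angular": [0, 0, 0], "fingers": 1}, {"dp": [0.4, 0, 0], "angular": [0, 0, 0], "fingers": 1}, {"dp": [0.6, 0, 0], "angular": [0, 0, 0], "fingers": 1}, {"dp": [0.7, 0, 0], "angular": [0, 0, 0], "fingers": 1}, {"dp": [0.7, 0, 0], "angular": [0, 0, 0], "fingers": 1}, {"dp": [0.7, 0, 0], "angular": [0, 0, 0], "fingers": 1}, {"dp": [0.7, 0, 0], "angular": [0, 0, 0], "fingers": 1}, {"dp": [0.7, 0, 0], "angular": [0, 0, 0], "fingers": 1}])

```text
time: 15.9
tool_pos: [424.9, -63.9, 153.9]
tcp_rot: [180.0, -0.0, 178.5]
ft_force: [-0.2, 0.1, 1.3]
finger_gap: 0.4
grip_force: 0.0
```

```bash
python3 - <<'E'
from h import *
np.set_printoptions(precision=1,suppress=True)
im=snapshot('side'); a=cv2.resize(im[170:280,270:420],(750,550),interpolation=cv2.INTER_CUBIC)
cv2.imwrite('pics/s7.png',a)
s=sense(); print(s['tool_pos'],s['time'],s['ft_force'],s['wrist_torque'])
E
```

```text
[424.7 -63.8 153.8] 15.95 [-0.2  0.1 -0.1] [-0. -0.  0.]
```

View pics/s7.png

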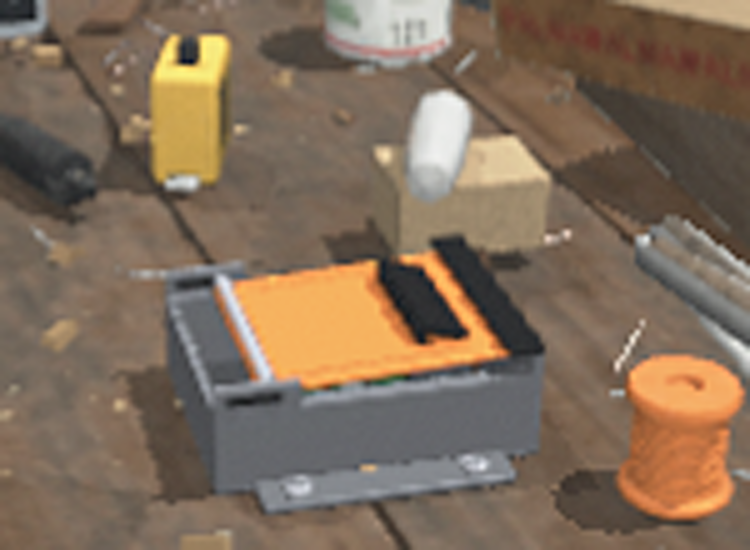

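The picture shows the cover closed. Its edge is under the black lip at (510,355), the hinge end sits forward at (240,330), and the spool and tape measure have not moved.

```bash
python3 -c "
from bench import *
print(hand_in())"
```

```text
the job is handed in; nothing more can be done
None
```

The job is handed in, with no verdict returned: the cover was pushed to its end stop, and the last picture shows its edge still under the lip with the arm clear and the spool and tape measure unmoved (the tape roll was out of view, but the arm never went low near it).

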